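# Set an oak strip on the bench hook for sawing

### The arm

A 7-joint arm with a two-finger parallel gripper is mounted at the origin on a cart in front of the work surface, level with it; the furniture and walls round the work are solid. World frame = base frame: x ahead of the robot, y to its left, z up, the work surface at z = 0. Lengths are in m, angles in degrees, forces in N, time in s.
With the tool pointing down it reaches from about 0.425 to 0.825 m from the base axis. Payload 3.6 kg.
Tool frame: the origin (TCP) lies midway between the tips of the shut fingers; the grasp point (between the pads) lies bot.grip_depth behind it (bot.grip_depth is the distance from the TCP to the grasp point, in m); z points along the fingers, x is the direction in which the jaws open and shut, and the axes are right-handed (so a half turn about z gives the same grasp; the last joint's range is limited). The gripper opens to 93 mm and grips with 3 to 60 N. Pads are 15 mm wide; open, the fingers measure 128 mm over their backs; the gripper's body (75 mm by 188 mm) begins 65 mm behind the grasp point.
Start: joints at [-75.201, 35.231, -0.722, 81.555, 0.464, 63.22, -2.315], TCP at [0.183, 0.624, 0.219] pointing down, gripper open.
Joint ranges: [-178.69, 178.69], [-17.37, 117.87], [-77.05, 75.6], [15.02, 138.74], [-78.02, 258.01], [0.78, 113.62], [-162.83, 162.83]. Speed limits (degrees/s): [159.86, 159.86, 180, 180, 180, 180, 180].

### API

Orientations are given as a 3x3 rotation matrix whose columns are the frame's x, y, z axes.
In Python, from rig import bot, vision, sign_off gives the robot as it stands. The module is installed in compiled form; this text tells all that it offers.
- The arm moves only by the tool play_rows, never from a script. Its arguments are lists of equal length, an entry for each row: "slide": the shift along the tool's x, y, z in mm, a list of three; "turn": the turn, a rotation vector about the tool's x, y, z in degrees, a list of three; "fingers": the closure, from -1 (fully open) to 1 (shut). In form: {"slide": [[tx, ty, tz], ...], "turn": [[ax, ay, az], ...], "fingers": [fingers, ...]}. A call has 1 to 20 rows; each row shifts and turns the commanded pose from where the row before left it, along the tool's axes as they then stand; what a row does not reach is not made up. A row lasts 1/12 s, in which the tool goes at most 41.7 mm and 7.16 degrees, less where a joint would pass 70% of its speed; a pose out of reach is approached as far as the arm can. A call is refused whole if a number of a shift passes 41.7 or a number of a turn 7.16, either way. A call with a gripper value outside its range is refused whole. The fingers move at their own pace and stop on an object; "grip_force" is the grip in N (left out, the last holds). Time passes only in rows, so rows that do not move let the fingers close. It gives the time, the measured TCP pose, the force and the opening at its end, in the units of the state.
- bot.get_obs(): the state, without advancing time (a new reading comes with each control period).
- vision.snapshot(name): name is "scene" or "top"; returns a dict with "frame" (480x640x3 uint8, red, green, blue), "range_z" (480x640 float32, m along the optical axis (not along the pixel's ray), 0 where there is no reading), "intrinsics" (3x3 intrinsics, pixels), "dist_coeffs" ([k1, k2, p1, p2, k3] as OpenCV has them; the pictures are not rectified), "world_to_cam" (4x4, takes a point from world to camera coordinates). Camera axes: x right, y up, looking along -z (the intrinsics and any distortion apply to the point x, -y, -z); pixel columns grow to the right and rows downward; lengths in m; the calibration is good to about 2 mm. A picture is of the moment at which its call begins.
- sign_off(): hands the job in, once; it reports no verdict.
The state is a dict: "t": time; "q": joint angles; "joint_velocities": joint speeds; "effort": joint torques, N m; "eef_pos": TCP position; "ee_rot": TCP orientation; "wrist_force": force on the tool from outside, world axes, zero at the start; "wrist_torque": the same for the moment, N m; "width": finger opening in m.
Only numpy, scipy, OpenCV 4.12 (cv2) and the standard library are available. Lean on these libraries where they do the work, as an engineer would, in place of code of your own. Each camera call takes 0.05 s, during which the arm holds its last target.

### The job

Get the marked oak strip ready to be sawn: push it over the board, without lifting it, until it lies flat along the fence of the bench hook and sticks out over the board's right-hand edge with its pencil line on that edge. Then push the cam lever round to the left as far as it goes, so that the cam clamps the strip there, and leave the other things on the counter where they are.

Things in the scene. Friction and masses are not known exactly. Their poses are not given: they have to be found in the camera images.
- bench_hook: Bench hook (wooden sawing board), 290 deep (x), 300 long (y), base 18 mm thick, its lip hooked over the counter's front edge; fixed, never turned, but its y differs. Origin: centre of the base's underside; x away from the robot, y left. A fence 25 mm thick, 18 mm above the base's top, runs along the far side, its near face at x = +120 mm. The sawing edge is the base's right end, y = -150 mm.
- saw_edge (a point): Point on the right-hand (sawing) edge of the bench hook, on its top face, 20 mm in front of the fence: at [100, -150, 18] mm in the bench hook's frame. When the strip is rightly placed its pencil_line point is straight above this point, 8 mm higher.
- strip: Oak strip, the only one with a pencil line: 40 mm wide (x), 200 long (y), 8 thick, about 60 g, loose. It starts on the bench hook 25 to 60 mm (its middle) short of the fence, left of the cam, skewed up to 0.2 rad, its left end sticking out past the board's left end. Origin: centre of the underside; y along it, to its left end.
- pencil_line (a point): Middle of the dark pencil line drawn across the strip, on its top face, 50 mm from its right-hand (-y) end: at [0, -50, 8] mm in the strip's frame. The 50 mm right of the line are to be sawn off.
- cam_pivot (a point): Lever's upright axis at the base's top face: [46.7, -75, 18] mm in the bench hook's frame, 73.3 mm in front of the fence's face, 75 mm left of the sawing edge. On it turns the cam, a pale wooden disc 48 mm across, 17 mm high, 10 mm off the axis, under the steel lever. A strip lying on the fence passes the open cam with 9 to 14 mm to spare.
- cam_lever (a joint): Cam lever's angle about its upright axis, rad, growing clockwise seen from above. The lever points along 3.758 minus this value (from +x, counterclockwise): 0 = open, towards the robot and right; 2.1 = end stop, locked, pointing left. Starts at 0 to 0.4. Stiff (about 1 N at the knob), stays where left. A strip on the fence is touched at about 1.7, then squeezed: 2 to 5 N more at the knob.
- lever_knob (a point): Middle of the black knob at the end of the lever, 95 mm from the axis and 60 mm above the counter. The knob is 26 mm across at its middle, narrower at foot and top, from 47 to 71 mm above the counter; the flat steel arm below it lies 37 to 45 mm above the counter.
- tenon_saw: Bystander: tenon saw with wooden handle and brass back lying on its side, about 360 x 75 x 18 mm, on the counter left of the bench hook. Origin under the middle of the blade.
- offcut_long: Bystander: oak offcut without a line, 40 x 135 x 8 mm, on the counter left of the bench hook. Origin: centre of the underside.
- offcut_short: Bystander: oak offcut without a line, 40 x 62 x 8 mm, on the counter right of the bench hook. Origin: centre of the underside.
- pencil: Bystander: red pencil, 142 mm long, 7 mm thick, lying on the front part of the bench hook's base, along y, at least 70 mm in front of anything that must be touched at board height. Origin: its middle.
- measure: Bystander: black and orange tape measure, 116 x 118 x 46 mm, on the counter to the left. Origin near its middle, underside.
- level: Bystander: yellow spirit level, 26 x 240 x 45 mm, on the counter behind the bench hook. Origin: centre of the underside.
- screwdriver: Bystander: blue screwdriver, 182 mm long, 25 mm thick, on the counter to the right. Origin near its middle.
- masking: Bystander: small roll of black tape lying flat, 55 mm across, 19 mm high, on the counter behind and left. Origin: centre of the underside.

How it is judged:
By the outcome, as a careful person would: the job done as asked, in the order asked, and still so for the second after the job is handed in, with the robot touching nothing.
It also fails if it takes over 64 s, if anything falls off the work surface, if the arm or the gripper's body presses on something with over 40 N, if the wrist force passes 120 N, or if a joint passes its speed limit or range.

## Working session

There is one attempt and no reset: what is moved stays moved. The work goes in short steps, Python scripts to look and compute and a tool call to move; the robot and the scene stay as the last step left them, time stands still between calls to the robot, and variables do not carry over. Pictures are saved under pics/ and viewed, and the job is handed in when it is done.

Besides the shell and the picture viewer there is one more tool, called after "Request:" by a JSON object that holds its "op" and its "data", one argument or row to a line. play_rows: Moves the arm, as the interface text tells. Its arguments: {"type":"object","properties":{"slide":{"type":"array","items":{"type":"array","items":{"type":"number"}}},"turn":{"type":"array","items":{"type":"array","items":{"type":"number"}}},"fingers":{"type":"array","items":{"type":"number"}},"grip_force":{"type":"number"}},"required":["slide","turn","fingers"]}

```bash
mkdir -p pics
cat > h.py <<'E'
import numpy as np, cv2
from rig import bot, vision
def snap(name,fn=None):
    s=vision.snapshot(name)
    if fn: cv2.imwrite('pics/'+fn,s['frame'][:,:,::-1])
    return s
def ray(s,uv):
    uv=np.array(uv,float).reshape(-1,1,2)
    n=cv2.undistortPoints(uv,s['intrinsics'],s['dist_coeffs']).reshape(-1,2)
    d=np.c_[n[:,0],-n[:,1],-np.ones(len(n))]
    T=s['world_to_cam'];R=T[:3,:3];t=T[:3,3]
    return -R.T@t, d@R
def onplane(s,uv,z):
    o,d=ray(s,uv)
    return o+d*((z-o[2])/d[:,2])[:,None]
def proj(s,P):
    P=np.atleast_2d(P);T=s['world_to_cam'];c=P@T[:3,:3].T+T[:3,3]
    c=c*[1,-1,-1]
    return cv2.projectPoints(c,np.zeros(3),np.zeros(3),s['intrinsics'],s['dist_coeffs'])[0].reshape(-1,2)
def cloud(s):
    h,w=s['range_z'].shape
    u,v=np.meshgrid(np.arange(w),np.arange(h))
    o,d=ray(s,np.c_[u.ravel(),v.ravel()])
    r=s['range_z'].ravel()
    P=o+d*r[:,None]; P[r==0]=np.nan
    return P.reshape(h,w,3)
E
python3 - <<'E'
from h import *
np.set_printoptions(precision=4,suppress=True)
for n in('scene','top'):
    s=snap(n,n+'0.png'); print(s['intrinsics'],s['dist_coeffs'],s['world_to_cam'])
o=bot.get_obs(); print(o); print(bot.grip_depth)
E
```

```text
[[513.2401   0.     312.3976]
 [  0.     513.2401 242.5463]
 [  0.       0.       1.    ]] [-0.1374  0.      0.      0.      0.    ] [[ 0.6783 -0.7348 -0.0092 -0.2937]
 [ 0.3624  0.3236  0.8741 -0.262 ]
 [-0.6393 -0.5962  0.4857 -1.012 ]
 [ 0.      0.      0.      1.    ]]
[[528.6317   0.     324.791 ]
 [  0.     528.6317 237.2146]
 [  0.       0.       1.    ]] [0.0521 0.     0.     0.     0.    ] [[ 0.028  -0.9995  0.0172  0.0262]
 [ 0.9838  0.0306  0.1768 -0.529 ]
 [-0.1773  0.012   0.9841 -1.1975]
 [ 0.      0.      0.      1.    ]]
{'t': 0.1, 'q': array([-75.2011,  35.2847,  -0.7237,  81.629 ,   0.4654,  63.2216,
        -2.313 ]), 'joint_velocities': array([ 0.0791, -0.078 ,  0.0236, -0.2194, -0.0124,  0.0768, -0.0924]), 'effort': array([  0.0016, -46.0044,   0.2102, -16.6246,  -0.0612,   0.017 ,
         0.0001]), 'eef_pos': array([0.1824, 0.6231, 0.2176]), 'ee_rot': array([[ 0.2808,  0.9598, -0.0006],
       [ 0.9598, -0.2808, -0.0022],
       [-0.0023,  0.    , -1.    ]]), 'wrist_force': array([ 0.7091, -0.0311,  0.6348]), 'wrist_torque': array([ 0.0272, -0.0214,  0.0404]), 'width': 0.0930017290979144}
0.0188
```

View pics/top0.png

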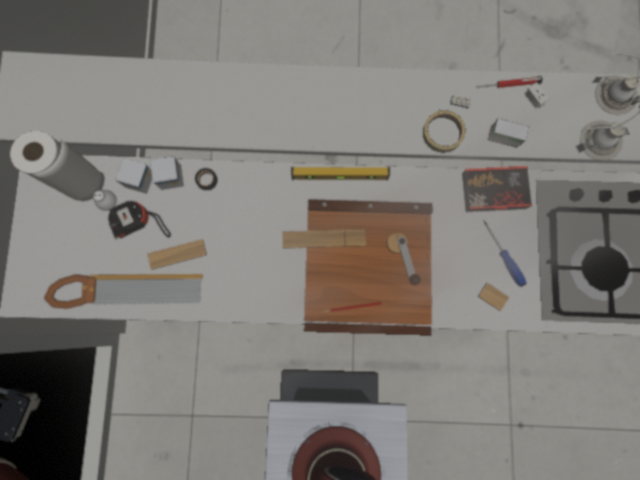

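View pics/scene0.png

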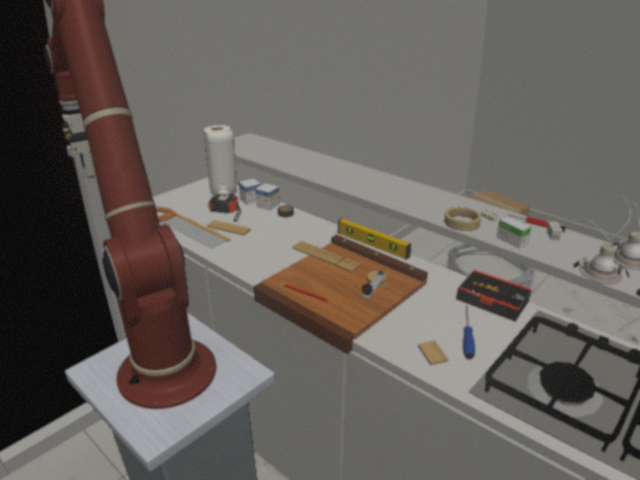

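Top view: strip at about (324,239) with its line near (345,238), board between columns 306 and 432, fence near row 207, cam at (398,243), knob at (414,280). The scene view shows the strip at (325,256) and the knob at (367,290). The arm is clear of the board. Zooming in to measure.

Run:
```python
from h import *
for n,(x0,x1,y0,y1) in (('top',(270,450,190,340)),('scene',(250,440,210,350))):
    im=cv2.imread(f'pics/{n}0.png')[y0:y1,x0:x1]
    cv2.imwrite(f'pics/{n}0z.png',cv2.resize(im,None,fx=4,fy=4,interpolation=cv2.INTER_CUBIC))
```

```text
(no output)
```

View pics/top0z.png

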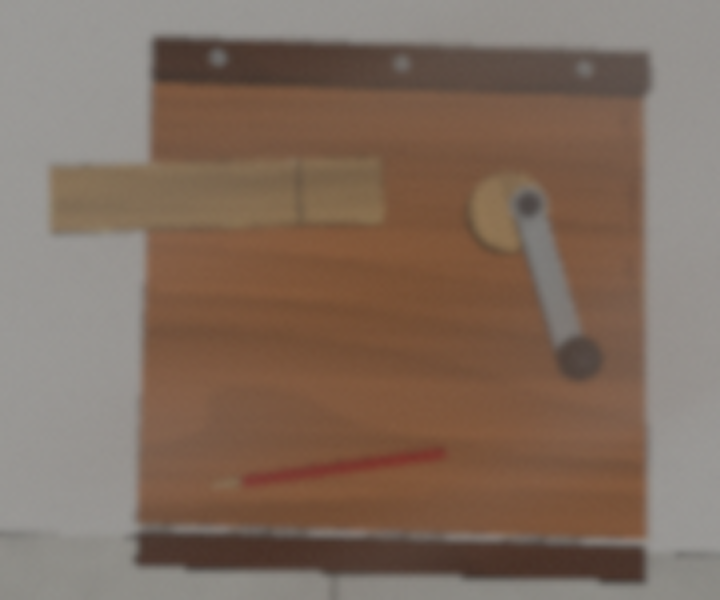

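View pics/scene0z.png

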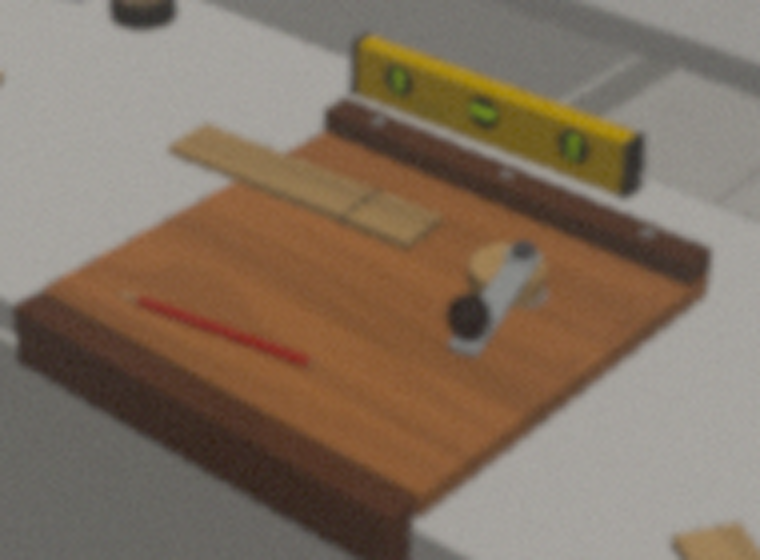

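```bash
cat >> h.py <<'E'
def tri(sa,ua,sb,ub):
    oa,da=ray(sa,ua);ob,db=ray(sb,ub);out=[]
    for a,b in zip(da,db):
        M=np.c_[a,-b];x=np.linalg.lstsq(M,ob-oa,rcond=None)[0]
        p,q=oa+a*x[0],ob+b*x[1];out.append(np.r_[(p+q)/2,np.linalg.norm(p-q)])
    return np.array(out)
E
python3 - <<'E'
from h import *
np.set_printoptions(precision=4,suppress=True)
t=snap('top');s=snap('scene')
zt=lambda p:np.array(p,float)/4-.375+[270,190]
zs=lambda p:np.array(p,float)/4-.375+[250,210]
A=zt([(50,166),(52,233),(384,157),(385,221),(299,160),(301,224),(579,358),(527,205)])
B=zs([(207,126),(170,150),(438,218),(411,247),(382,188),(345,218),(470,315),(524,248)])
print(tri(t,A,s,B))
print('strip z26',onplane(t,A[:6],.026));print(onplane(s,B[:6],.026))
print('knob',onplane(t,A[6:7],.065),onplane(s,B[6:7],.06))
print('pivot',onplane(t,A[7:],.045))
print('board edge R top', onplane(t,zt([(643,95),(645,300),(647,538)]),.018),'L',onplane(t,zt([(152,85),(137,523)]),.018),'fence topnear',onplane(t,zt([(153,83),(645,94)]),.036))
print('fence far',onplane(t,zt([(153,38),(648,53)]),.036))
print('scene R', onplane(s,zs([(704,281),(415,497)]),.018), 'scene fence near bottom', onplane(s,zs([(328,131),(695,288)]),.018))
C=cloud(t)
for p in A: print(C[int(round(p[1])),int(round(p[0]))])
print(C[255:270:5,330:400:20,2], 'fence',C[206,315:430:20])
E
```

```text
[[ 0.5437  0.1441  0.0255  0.0004]
 [ 0.5035  0.1411  0.0243  0.0009]
 [ 0.5538 -0.0547  0.0271  0.0032]
 [ 0.5176 -0.0582  0.023   0.0024]
 [ 0.5519 -0.0057  0.0304  0.0028]
 [ 0.5134 -0.0075  0.0258  0.0015]
 [ 0.4346 -0.1669  0.0623  0.0018]
 [ 0.5248 -0.1388  0.0526  0.0028]]
strip z26 [[ 0.5434  0.1442  0.026 ]
 [ 0.5029  0.1413  0.026 ]
 [ 0.5552 -0.056   0.026 ]
 [ 0.5162 -0.0571  0.026 ]
 [ 0.5518 -0.0049  0.026 ]
 [ 0.5129 -0.0069  0.026 ]]
[[ 0.5432  0.1433  0.026 ]
 [ 0.5018  0.1387  0.026 ]
 [ 0.5538 -0.0528  0.026 ]
 [ 0.5149 -0.0618  0.026 ]
 [ 0.559  -0.0017  0.026 ]
 [ 0.5138 -0.0081  0.026 ]]
knob [[ 0.4337 -0.1657  0.065 ]] [[ 0.4382 -0.1654  0.06  ]]
pivot [[ 0.5252 -0.139   0.045 ]]
board edge R top [[ 0.6001 -0.2136  0.018 ]
 [ 0.4746 -0.2139  0.018 ]
 [ 0.3344 -0.2137  0.018 ]] L [[0.5969 0.085  0.018 ]
 [0.3342 0.0849 0.018 ]] fence topnear [[ 0.594   0.084   0.036 ]
 [ 0.5966 -0.2109  0.036 ]]
fence far [[ 0.6217  0.085   0.036 ]
 [ 0.6219 -0.2129  0.036 ]]
scene R [[ 0.6154 -0.2155  0.018 ]
 [ 0.3318 -0.2125  0.018 ]] scene fence near bottom [[ 0.6049  0.085   0.018 ]
 [ 0.6049 -0.2155  0.018 ]]
[0.5486 0.1463 0.0004]
[0.5031 0.1406 0.0229]
[ 0.5569 -0.0578  0.016 ]
[ 0.518  -0.0585  0.0137]
[ 0.5514 -0.0042  0.0232]
[ 0.5116 -0.0071  0.0281]
[ 0.4337 -0.1643  0.0678]
[ 0.523  -0.1364  0.0557]
[[0.0115 0.0199 0.0163 0.0236]
 [0.0218 0.0198 0.0213 0.0212]
 [0.0183 0.0153 0.0196 0.0185]] fence [[ 0.6059  0.0674  0.0336]
 [ 0.6069  0.0193  0.0357]
 [ 0.6076 -0.0285  0.0392]
 [ 0.6096 -0.0766  0.0375]
 [ 0.6115 -0.1249  0.0359]
 [ 0.6126 -0.1727  0.0374]]
```

Board, fence, pivot, knob and strip all agree with the given sizes:

| Item | Measured |
|---|---|
| Fence face | x ≈ 0.597 |
| Sawing edge | y ≈ -0.214 |
| Pivot | (0.524, -0.139) |
| Lever angle | ≈ 0.33 |
| Strip centre | ≈ (0.529, 0.043), yaw +0.06 |
| Strip top | z ≈ 0.026 |

Next I swing over to the board with the fingers shut.

Request:
{"op": "play_rows", "data": {
  "slide": [
    [-6,40,0],
    [-6,40,0],
    [-6,40,0],
    [-6,40,0],
    [-6,40,0],
    [-6,40,0],
    [-6,40,0],
    [-6,40,0],
    [-6,40,0],
    [-6,40,0],
    [-6,40,0],
    [-6,40,0],
    [-6,40,0],
    [-6,40,0],
    [-6,40,0],
    [-6,40,0],
    [-6,40,0],
    [0,0,0]
  ],
  "turn": [
    [0,0,4],
    [0,0,4],
    [0,0,4],
    [0,0,4],
    [0,0,4],
    [0,0,4],
    [0,0,4],
    [0,0,4],
    [0,0,4],
    [0,0,4],
    [0,0,4],
    [0,0,4],
    [0,0,4],
    [0,0,4],
    [0,0,4],
    [0,0,4],
    [0,0,4],
    [0,0,0]
  ],
  "fingers": [1,1,1,1,1,1,1,1,1,1,1,1,1,1,1,1,1,1],
  "grip_force": 10
}}

```text
t: 1.7
eef_pos: [0.5373, 0.0694, 0.2193]
ee_rot: [[0.997, 0.082, 0.001], [0.082, -0.997, -0.008], [0.0, 0.008, -1.0]]
wrist_force: [-0.2, -1.5, -0.5]
width: 0.0003
```

Request:
{"op": "play_rows", "data": {
  "slide": [
    [-17,7,0],
    [-17,7,0],
    [-17,6,36],
    [-16,6,36],
    [0,0,36],
    [0,0,36],
    [0,0,36],
    [0,0,0],
    [0,0,0]
  ],
  "turn": [
    [0,0,4.7],
    [0,0,0],
    [0,0,0],
    [0,0,0],
    [0,0,0],
    [0,0,0],
    [0,0,0],
    [0,0,0],
    [0,0,0]
  ],
  "fingers": [1,1,1,1,1,1,1,1,1]
}}

```text
t: 2.45
eef_pos: [0.47, 0.0526, 0.0376]
ee_rot: [[1.0, 0.017, -0.004], [0.017, -1.0, -0.001], [-0.004, 0.0, -1.0]]
wrist_force: [-0.1, -0.2, 0.2]
width: 0.0005
```

Run:
```python
from h import *
for n,(x0,x1,y0,y1) in (('top',(270,450,190,340)),('scene',(250,440,190,330))):
    im=snap(n)['frame'][y0:y1,x0:x1,::-1]
    cv2.imwrite(f'pics/{n}1z.png',cv2.resize(im,None,fx=4,fy=4,interpolation=cv2.INTER_CUBIC))
```

```text
(no output)
```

View pics/scene1z.png

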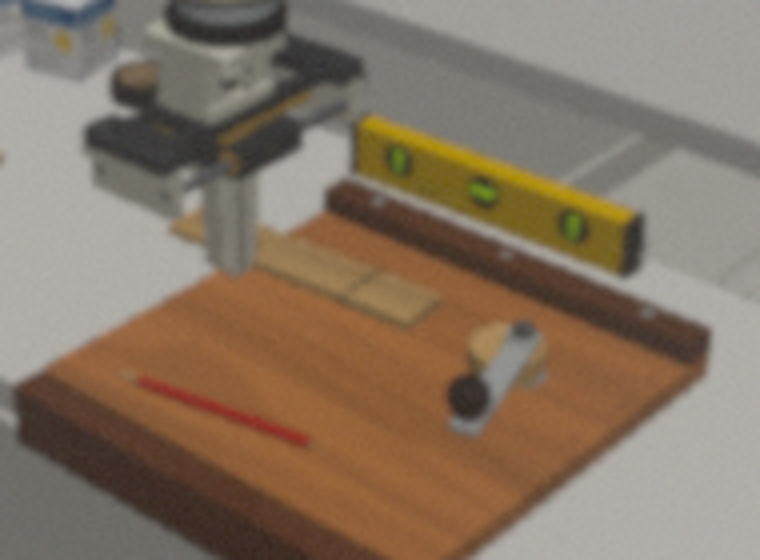

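Scene view: the shut fingers stand just above the board at about (230,265) in the zoom, in front of the strip and clear of the lever and fence. I lower to mid-strip height and push the strip towards the fence.

Request:
{"op": "play_rows", "data": {
  "slide": [
    [0,9,5],
    [0,0,5],
    [0,0,4],
    [0,0,2],
    [0,0,0]
  ],
  "turn": [
    [0,0,1],
    [0,0,0],
    [0,0,0],
    [0,0,0],
    [0,0,0]
  ],
  "fingers": [1,1,1,1,1]
}}

```text
t: 2.97
eef_pos: [0.4712, 0.0438, 0.0226]
ee_rot: [[1.0, -0.0, -0.0], [-0.0, -1.0, 0.0], [-0.0, -0.0, -1.0]]
wrist_force: [0.6, -0.2, -0.8]
width: 0.0004
```

Request:
{"op": "play_rows", "data": {
  "slide": [
    [5,0,1],
    [8,0,0],
    [8,0,0],
    [8,0,0],
    [8,0,0],
    [8,0,0],
    [8,0,0],
    [6,0,0],
    [4,0,0],
    [0,0,0]
  ],
  "turn": [
    [0,0,0],
    [0,0,0],
    [0,0,0],
    [0,0,0],
    [0,0,0],
    [0,0,0],
    [0,0,0],
    [0,0,0],
    [0,0,0],
    [0,0,0]
  ],
  "fingers": [1,1,1,1,1,1,1,1,1,1]
}}

```text
t: 3.8
eef_pos: [0.5356, 0.0437, 0.0217]
ee_rot: [[1.0, -0.0, 0.002], [-0.0, -1.0, -0.0], [0.002, 0.0, -1.0]]
wrist_force: [-0.5, -0.1, 1.3]
width: 0.0008
```

Request:
{"op": "play_rows", "data": {
  "slide": [
    [2,0,0],
    [2,0,0],
    [1,0,0],
    [1,0,0],
    [0,0,0]
  ],
  "turn": [
    [0,0,0],
    [0,0,0],
    [0,0,0],
    [0,0,0],
    [0,0,0]
  ],
  "fingers": [1,1,1,1,1]
}}

```text
t: 4.22
eef_pos: [0.5404, 0.0437, 0.0217]
ee_rot: [[1.0, -0.0, 0.0], [-0.0, -1.0, -0.0], [0.0, 0.0, -1.0]]
wrist_force: [0.1, -0.4, 0.1]
width: 0.0002
```

```bash
cat > z.py <<'E'
from h import *
import sys
k=sys.argv[1]
for n,(x0,x1,y0,y1) in (('top',(270,450,190,340)),('scene',(250,440,190,330))):
    s=snap(n,f'{n}{k}.png')
    im=s['frame'][y0:y1,x0:x1,::-1]
    cv2.imwrite(f'pics/{n}{k}z.png',cv2.resize(im,None,fx=4,fy=4,interpolation=cv2.INTER_CUBIC))
E
python3 z.py 2
```

```text
(no output)
```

View pics/scene2z.png

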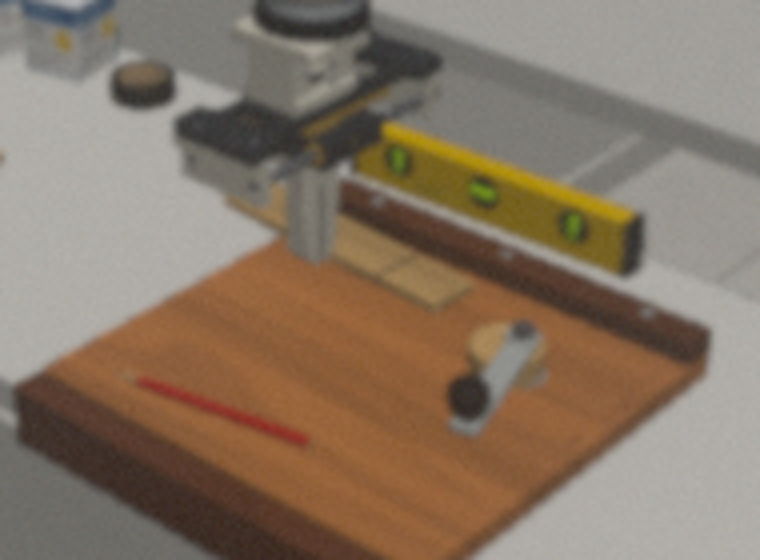

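View pics/top2z.png

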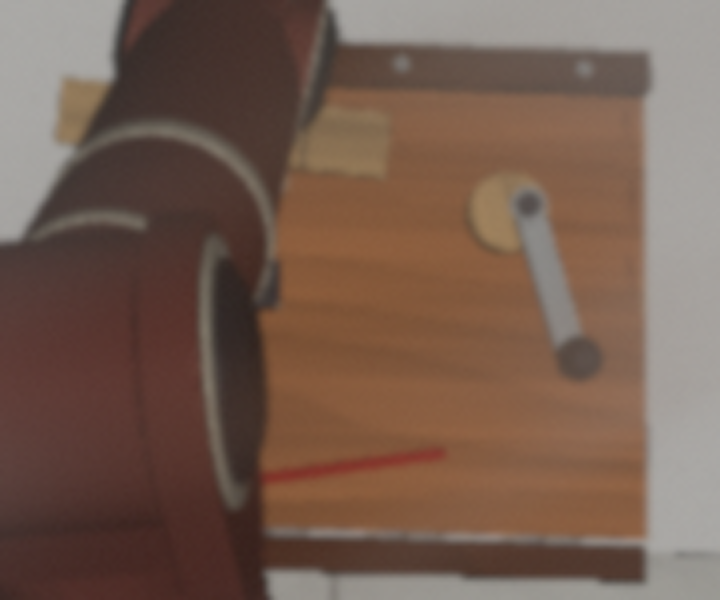

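Both views show the strip now skewed slightly the other way. Its left end is near the fence, and its right end at (388,110) to (387,178) in the top zoom still has a gap of about 10 mm. I push again nearer the right end.

Request:
{"op": "play_rows", "data": {
  "slide": [
    [-6,0,0],
    [-6,0,0],
    [0,20,0],
    [0,20,0],
    [0,20,0],
    [0,0,0],
    [6,0,0],
    [6,0,0],
    [3,0,0],
    [2,0,0],
    [0,0,0]
  ],
  "turn": [
    [0,0,0],
    [0,0,0],
    [0,0,0],
    [0,0,0],
    [0,0,0],
    [0,0,0],
    [0,0,0],
    [0,0,0],
    [0,0,0],
    [0,0,0],
    [0,0,0]
  ],
  "fingers": [1,1,1,1,1,1,1,1,1,1,1]
}}

```text
t: 5.23
eef_pos: [0.5459, -0.0149, 0.0216]
ee_rot: [[1.0, 0.002, 0.0], [0.002, -1.0, 0.001], [0.0, -0.001, -1.0]]
wrist_force: [-1.0, 0.5, 0.7]
width: 0.0001
```

```bash
python3 z.py 3
```

```text
(no output)
```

View pics/scene3z.png

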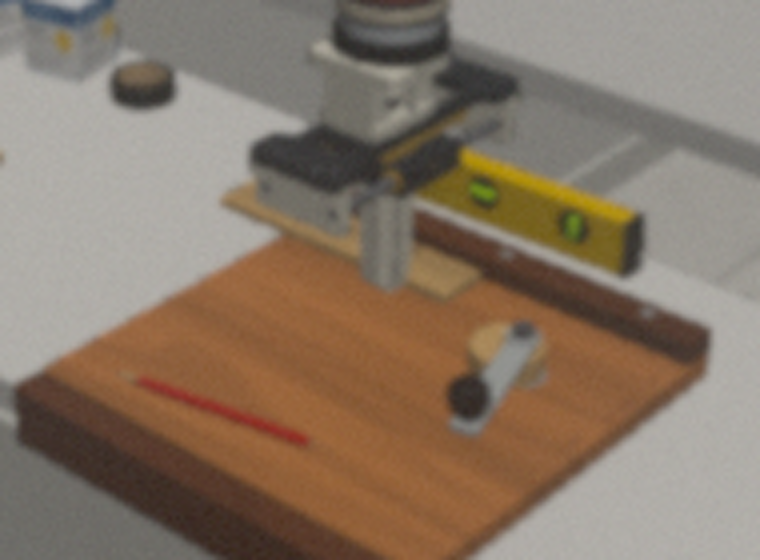

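View pics/top3z.png

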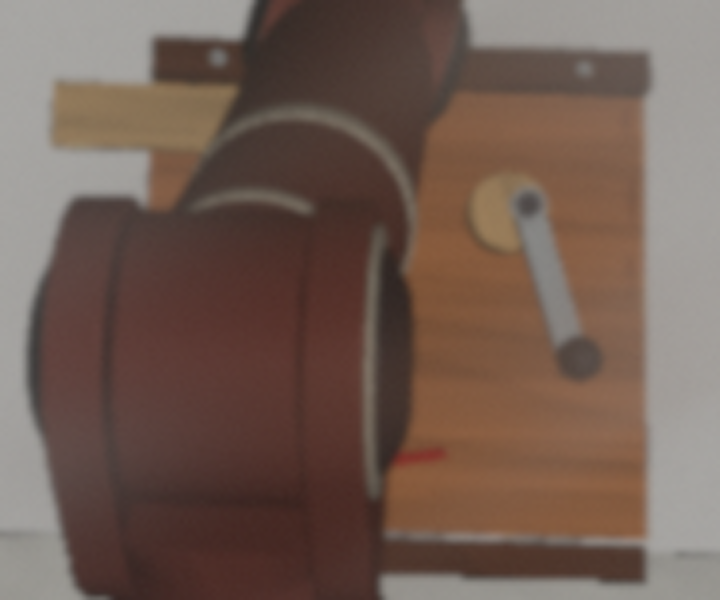

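Left part now lies along the fence (rows 84 to 86 against the fence edge), with the right end almost there. A little more push until the force rises.

Request:
{"op": "play_rows", "data": {
  "slide": [
    [1,0,0],
    [1,0,0],
    [1,0,0],
    [0,0,0]
  ],
  "turn": [
    [0,0,0],
    [0,0,0],
    [0,0,0],
    [0,0,0]
  ],
  "fingers": [1,1,1,1]
}}

```text
t: 5.67
eef_pos: [0.5478, -0.0162, 0.0215]
ee_rot: [[1.0, -0.0, -0.001], [-0.0, -1.0, 0.0], [-0.001, -0.0, -1.0]]
wrist_force: [-0.4, 0.6, 0.9]
width: 0.0006
```

Request:
{"op": "play_rows", "data": {
  "slide": [
    [1,0,0],
    [1,0,0],
    [0,0,0],
    [0,0,0]
  ],
  "turn": [
    [0,0,0],
    [0,0,0],
    [0,0,0],
    [0,0,0]
  ],
  "fingers": [1,1,1,1]
}}

```text
t: 6.0
eef_pos: [0.5484, -0.0159, 0.0214]
ee_rot: [[1.0, -0.0, -0.004], [-0.0, -1.0, 0.001], [-0.004, -0.001, -1.0]]
wrist_force: [-5.1, 1.4, 3.5]
width: 0.0002
```

Contact with the fence confirmed at about 5 N. Next I go round to the left end.

Request:
{"op": "play_rows", "data": {
  "slide": [
    [-10,0,0],
    [-5,0,-20],
    [0,-20,-30],
    [0,-40,0],
    [10,-40,0],
    [15,-40,0],
    [15,-40,0],
    [5,-16,0],
    [0,0,0],
    [0,0,0]
  ],
  "turn": [
    [0,0,0],
    [0,0,0],
    [0,0,0],
    [0,0,0],
    [0,0,0],
    [0,0,0],
    [0,0,0],
    [0,0,0],
    [0,0,0],
    [0,0,0]
  ],
  "fingers": [1,1,1,1,1,1,1,1,1,1]
}}

```text
t: 6.83
eef_pos: [0.5808, 0.179, 0.0716]
ee_rot: [[1.0, 0.002, 0.003], [0.002, -1.0, -0.0], [0.003, 0.0, -1.0]]
wrist_force: [-0.1, -0.5, -0.1]
width: 0.0003
```

```bash
python3 z.py 4
```

```text
(no output)
```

View pics/top4z.png

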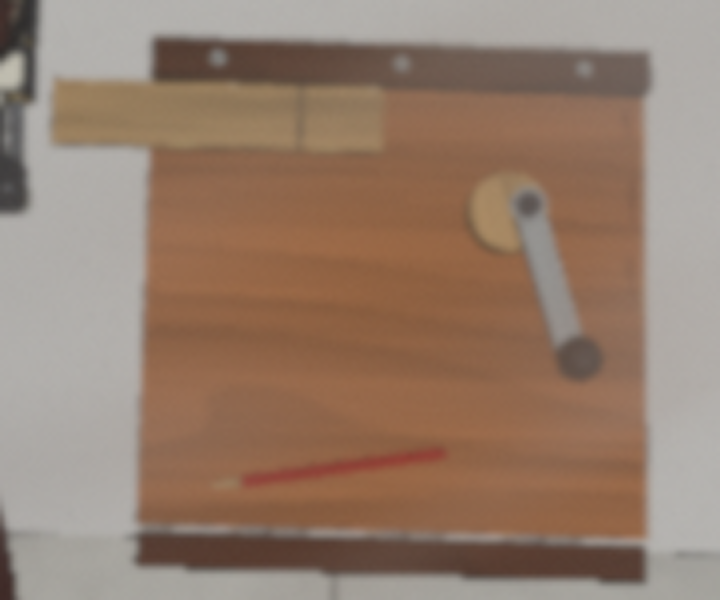

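View pics/scene4z.png

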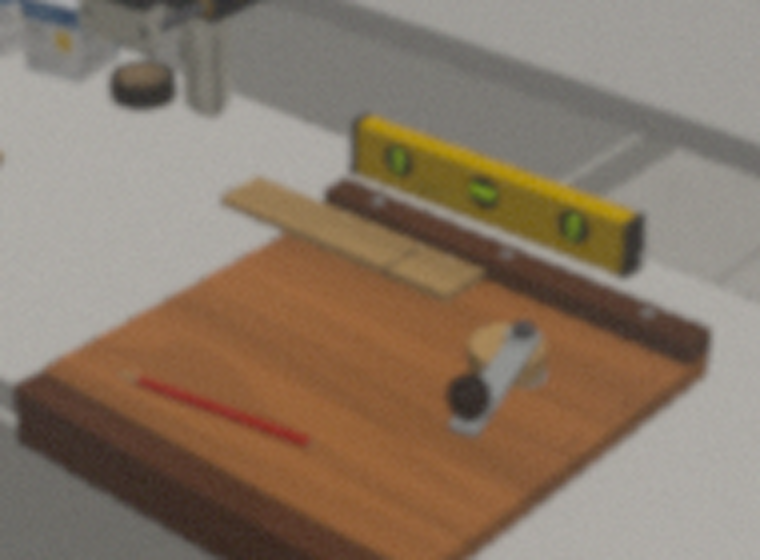

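Strip lies flush on the fence. The line is at (300,118) and the left end at column 52 in the top zoom, and the fingers stand left of it. I lower and push right along the fence.

Request:
{"op": "play_rows", "data": {
  "slide": [
    [-4,0,20],
    [0,0,20],
    [0,0,10],
    [0,0,0],
    [0,12,0],
    [0,12,0],
    [0,12,0],
    [0,12,0],
    [0,12,0],
    [0,12,0],
    [0,12,0],
    [0,12,0],
    [0,12,0],
    [0,12,0],
    [0,12,0],
    [0,12,0],
    [0,0,0]
  ],
  "turn": [
    [0,0,0],
    [0,0,0],
    [0,0,0],
    [0,0,0],
    [0,0,0],
    [0,0,0],
    [0,0,0],
    [0,0,0],
    [0,0,0],
    [0,0,0],
    [0,0,0],
    [0,0,0],
    [0,0,0],
    [0,0,0],
    [0,0,0],
    [0,0,0],
    [0,0,0]
  ],
  "fingers": [1,1,1,1,1,1,1,1,1,1,1,1,1,1,1,1,1]
}}

```text
t: 8.35
eef_pos: [0.5755, 0.029, 0.0217]
ee_rot: [[1.0, -0.005, 0.0], [-0.005, -1.0, -0.003], [0.0, 0.003, -1.0]]
wrist_force: [-0.2, -0.7, 0.7]
width: 0.0001
```

```bash
python3 z.py 5
```

```text
(no output)
```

View pics/top5z.png

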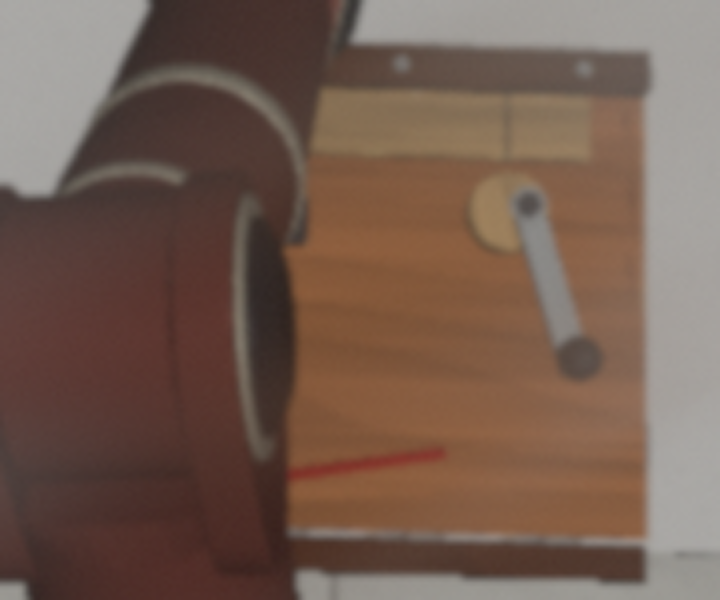

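View pics/scene5z.png

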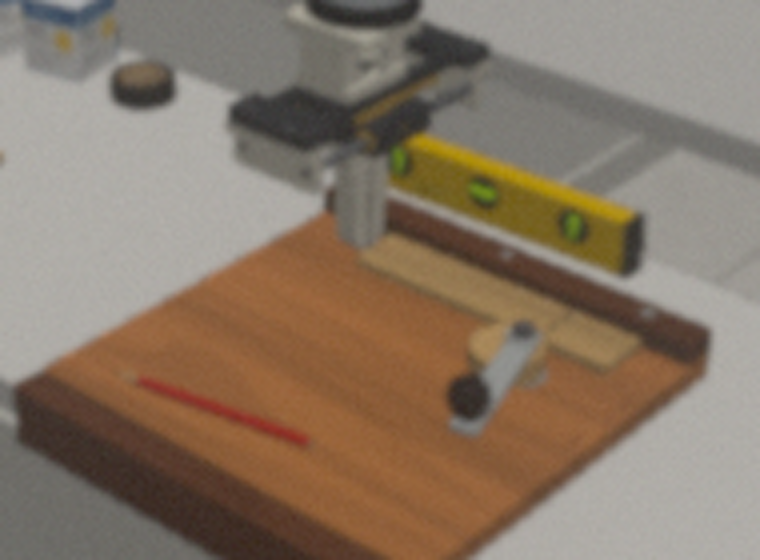

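Strip is sliding flush past the cam. The line is now near (507,127) in the top zoom. I compute the remaining travel from a subpixel line position.

```bash
cat > line.py <<'E'
from h import *
import sys
np.set_printoptions(precision=4,suppress=True)
k=sys.argv[1]; xs=[float(a) for a in sys.argv[2].split(',')]; yl,yr=float(sys.argv[3]),float(sys.argv[4])
s=snap('top'); g0=s['frame'].astype(np.float32).mean(2)
def samp(P):
    uv=proj(s,P).astype(np.float32); return cv2.remap(g0,uv[:,0].reshape(1,-1),uv[:,1].reshape(1,-1),cv2.INTER_LINEAR)[0]
ys=np.arange(yl,yr,-.0005)
ln=[]
for x in xs:
    v=samp(np.c_[np.full_like(ys,x),ys,np.full_like(ys,.026)]); v=v-cv2.GaussianBlur(v.reshape(1,-1),(0,0),15)[0]
    i=v[4:-4].argmin()+4; w=np.clip(-v[max(0,i-6):i+7],0,None); ln.append((w*ys[max(0,i-6):i+7]).sum()/w.sum())
print('line y',np.array(ln))
# board right edge at z=.018 from front part
ye=np.arange(-.200,-.228,-.0005);e=[]
for x in np.arange(.36,.50,.01):
    v=samp(np.c_[np.full_like(ye,x),ye,np.full_like(ye,.018)]); d=np.gradient(v);i=d.argmax();e.append(ye[i])
print('edge y',np.median(e),np.array(e))
E
python3 line.py 5 .565,.57,.575,.58,.585 -.115 -.15
```

```text
line y [-0.1295 -0.1295 -0.1296 -0.1295 -0.1295]
edge y -0.21300000000000002 [-0.2145 -0.214  -0.215  -0.214  -0.214  -0.2125 -0.212  -0.212  -0.212
 -0.213  -0.213  -0.2125 -0.2125 -0.2135 -0.2135]
```

Request:
{"op": "play_rows", "data": {
  "slide": [
    [0,10,0],
    [0,10,0],
    [0,10,0],
    [0,10,0],
    [0,10,0],
    [0,10,0],
    [0,8,0],
    [0,6,0],
    [0,3,0],
    [0,0,0],
    [0,0,0]
  ],
  "turn": [
    [0,0,0],
    [0,0,0],
    [0,0,0],
    [0,0,0],
    [0,0,0],
    [0,0,0],
    [0,0,0],
    [0,0,0],
    [0,0,0],
    [0,0,0],
    [0,0,0]
  ],
  "fingers": [1,1,1,1,1,1,1,1,1,1,1]
}}

```text
t: 9.42
eef_pos: [0.5756, -0.0431, 0.0217]
ee_rot: [[1.0, -0.0, -0.0], [-0.0, -1.0, 0.0], [-0.0, -0.0, -1.0]]
wrist_force: [0.2, -0.6, -0.2]
width: 0.0004
```

```bash
python3 z.py 6;python3 line.py 6 .565,.57,.575,.58,.585 -.195 -.228
```

```text
line y [-0.2034 -0.2034 -0.2034 -0.2034 -0.2032]
edge y -0.21300000000000002 [-0.2145 -0.214  -0.215  -0.214  -0.214  -0.2125 -0.212  -0.212  -0.212
 -0.213  -0.213  -0.2125 -0.2125 -0.2135 -0.2135]
```

View pics/top6z.png

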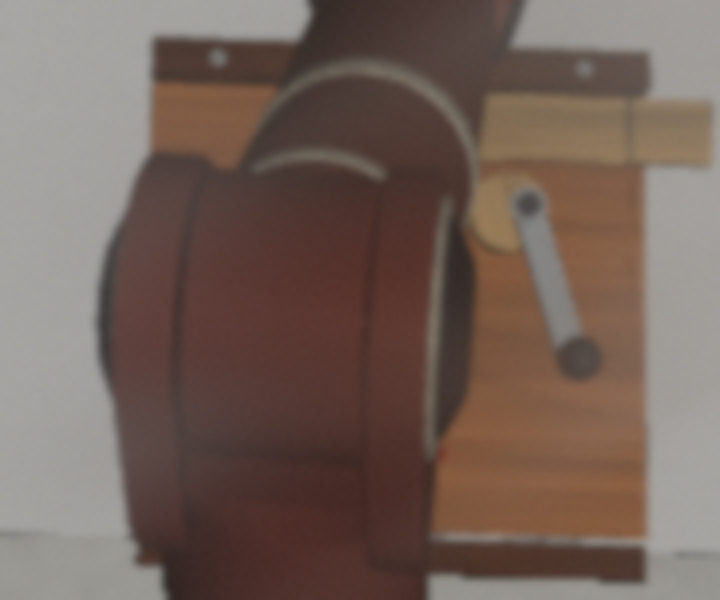

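View pics/scene6z.png

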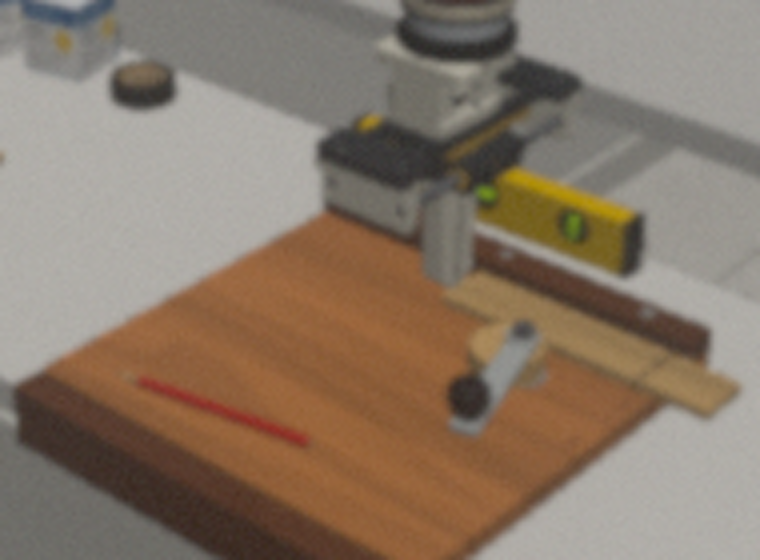

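```bash
cat > edge.py <<'E'
from h import *
np.set_printoptions(precision=4,suppress=True)
def half(s,x,y0,y1,z=.018,ch=2):
    g=s['frame'][:,:,ch].astype(np.float32)
    y=np.linspace(y0,y1,121);uv=proj(s,np.c_[np.full_like(y,x),y,np.full_like(y,z)]).astype(np.float32)
    v=cv2.remap(g,uv[:,0].reshape(1,-1),uv[:,1].reshape(1,-1),cv2.INTER_LINEAR)[0]
    a,b=np.median(v[:25]),np.median(v[-25:]);m=(a+b)/2
    i=np.where(v>m)[0][0];return y[i-1]+(m-v[i-1])/(v[i]-v[i-1])*(y[i]-y[i-1])
if __name__=='__main__':
    s=cv2.imread('pics/top4.png')[:,:,::-1]; q=vision.snapshot('top'); q0=dict(q,frame=s)
    R=[half(q0,x,-.190,-.238) for x in np.arange(.35,.55,.01)]
    L=[half(q0,x,.061,.109) for x in np.arange(.35,.53,.01)]
    print(np.median(R),np.array(R));print(np.median(L),np.array(L))
    fr=[half(q0,x,-.190,-.238,.036) for x in (.603,.608,.613)];fl=[half(q0,x,.061,.109,.036) for x in (.603,.608,.613)];print(fr,fl)
E
python3 edge.py
```

```text
-0.2134273148059845 [-0.2134 -0.2134 -0.2137 -0.2141 -0.2143 -0.2141 -0.2132 -0.2132 -0.2133
 -0.2133 -0.2135 -0.2134 -0.2134 -0.2133 -0.2132 -0.2133 -0.2135 -0.2135
 -0.2137 -0.2137 -0.2138]
0.08532250981330872 [0.085  0.0852 0.0856 0.0856 0.0857 0.0857 0.0853 0.0851 0.0851 0.0854
 0.0854 0.0853 0.0855 0.0848 0.085  0.0852 0.0853 0.0856 0.0853]
[np.float64(-0.21412230273485183), np.float64(-0.21433677108287813), np.float64(-0.2139620481967926)] [np.float64(0.08510898505449295), np.float64(0.08489967427253722), np.float64(0.08501612273305653)]
```

Request:
{"op": "play_rows", "data": {
  "slide": [
    [0,3,0],
    [0,3,0],
    [0,2,0],
    [0,1,0],
    [0,0,0],
    [0,0,0]
  ],
  "turn": [
    [0,0,0],
    [0,0,0],
    [0,0,0],
    [0,0,0],
    [0,0,0],
    [0,0,0]
  ],
  "fingers": [1,1,1,1,1,1]
}}

```text
t: 10.12
eef_pos: [0.5755, -0.0525, 0.0217]
ee_rot: [[1.0, -0.001, 0.0], [-0.001, -1.0, -0.0], [0.0, 0.0, -1.0]]
wrist_force: [-0.3, 0.0, -1.2]
width: 0.0007
```

```bash
python3 line.py 6 .565,.57,.575,.58,.585 -.195 -.232
```

```text
line y [-0.2124 -0.2117 -0.2118 -0.2126 -0.2112]
edge y -0.21300000000000002 [-0.2145 -0.214  -0.215  -0.214  -0.214  -0.2125 -0.212  -0.212  -0.212
 -0.213  -0.213  -0.2125 -0.2125 -0.2135 -0.2135]
```

Run:
```python
from h import *
from edge import half
s=snap('top','top7.png')
print([round(half(s,x,-.245,-.285,.026),4) for x in np.arange(.563,.593,.004)])
c=snap('scene','scene7.png')
print([round(half(c,x,-.245,-.285,.026),4) for x in np.arange(.563,.593,.004)])
for n,f,(x0,x1,y0,y1) in (('top',s,(400,460,200,250)),('scene',c,(380,440,260,310))):
    cv2.imwrite(f'pics/{n}7z.png',cv2.resize(f['frame'][y0:y1,x0:x1,::-1],None,fx=10,fy=10,interpolation=cv2.INTER_CUBIC))
```

```text
[np.float64(-0.2607), np.float64(-0.2607), np.float64(-0.2608), np.float64(-0.2609), np.float64(-0.2609), np.float64(-0.2608), np.float64(-0.2608), np.float64(-0.261)]
[np.float64(-0.2642), np.float64(-0.2647), np.float64(-0.2649), np.float64(-0.265), np.float64(-0.2649), np.float64(-0.2644), np.float64(-0.2638), np.float64(-0.2629)]
```

View pics/top7z.png

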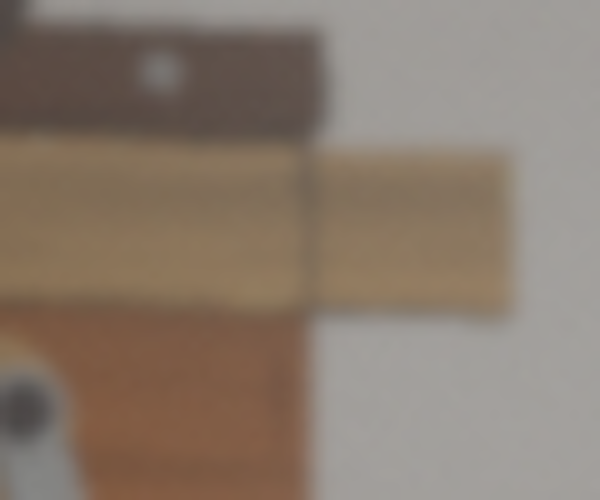

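View pics/scene7z.png

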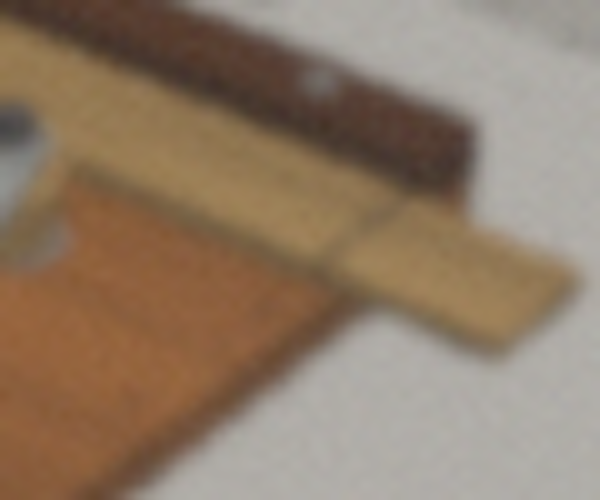

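Top zoom: the line is at column 310 and the board edge at 312. Allowing for parallax the line is about 1.5 to 2 mm short. Nudging.

Request:
{"op": "play_rows", "data": {
  "slide": [
    [0,1,0],
    [0,0.8,0],
    [0,0,0],
    [0,0,0]
  ],
  "turn": [
    [0,0,0],
    [0,0,0],
    [0,0,0],
    [0,0,0]
  ],
  "fingers": [1,1,1,1]
}}

```text
t: 10.6
eef_pos: [0.5755, -0.0542, 0.0216]
ee_rot: [[1.0, -0.0, -0.0], [-0.0, -1.0, -0.0], [-0.0, 0.0, -1.0]]
wrist_force: [-0.3, 0.4, 1.2]
width: 0.0005
```

```bash
python3 line.py 6 .565,.57,.575,.58,.585 -.195 -.232
python3 - <<'E'
from h import *
from edge import half
s=snap('top','top8.png')
print([round(half(s,x,-.245,-.285,.026),4) for x in np.arange(.563,.593,.004)])
E
```

```text
line y [-0.2115 -0.2116 -0.2117 -0.2117 -0.2117]
edge y -0.21300000000000002 [-0.2145 -0.214  -0.215  -0.214  -0.214  -0.2125 -0.212  -0.212  -0.212
 -0.213  -0.213  -0.2125 -0.2125 -0.2135 -0.2135]
[np.float64(-0.262), np.float64(-0.2621), np.float64(-0.2621), np.float64(-0.2623), np.float64(-0.2626), np.float64(-0.2626), np.float64(-0.2619), np.float64(-0.2616)]
```

Request:
{"op": "play_rows", "data": {
  "slide": [
    [0,1,0],
    [0,0,0],
    [0,0,0]
  ],
  "turn": [
    [0,0,0],
    [0,0,0],
    [0,0,0]
  ],
  "fingers": [1,1,1]
}}

```text
t: 10.95
eef_pos: [0.5755, -0.0552, 0.0217]
ee_rot: [[1.0, -0.0, -0.0], [-0.0, -1.0, -0.0], [-0.0, 0.0, -1.0]]
wrist_force: [0.0, 0.4, -0.8]
width: 0.0005
```

```bash
cat > chk.py <<'E'
from h import *
from edge import half
import sys
s=snap('top','top%s.png'%sys.argv[1])
print('end',[round(float(half(s,x,-.245,-.285,.026)),4) for x in np.arange(.563,.593,.004)])
g=s['frame'].astype(np.float32).mean(2);y=np.arange(-.198,-.23,-.0005);V=0
for x in np.arange(.563,.592,.002):
    uv=proj(s,np.c_[np.full_like(y,x),y,np.full_like(y,.026)]).astype(np.float32)
    V=V+cv2.remap(g,uv[:,0].reshape(1,-1),uv[:,1].reshape(1,-1),cv2.INTER_LINEAR)[0]/15
i=V[8:-8].argmin()+8;p=np.polyfit(y[i-3:i+4],V[i-3:i+4],2);print('line min',y[i],-p[1]/2/p[0])
E
python3 chk.py 9;python3 line.py 6 .565,.57,.575,.58,.585 -.195 -.232|head -1
```

```text
end [-0.2626, -0.2628, -0.2627, -0.2628, -0.2629, -0.2629, -0.263, -0.2632]
line min -0.21300000000000002 -0.21317935301216318
line y [-0.2133 -0.2135 -0.2134 -0.2133 -0.2134]
```

Line is within about 0.5 mm of the edge. I retreat and go over to the right-hand side of the knob.

Request:
{"op": "play_rows", "data": {
  "slide": [
    [0,-3,0],
    [0,-4,0],
    [0,0,-30],
    [0,0,-40],
    [0,0,-10],
    [-26,29,0],
    [-26,29,0],
    [-26,29,0],
    [-27,29,0],
    [-27,29,0],
    [0,0,0],
    [0,0,0],
    [0,0,0],
    [0,0,0]
  ],
  "turn": [
    [0,0,0],
    [0,0,0],
    [0,0,0],
    [0,0,0],
    [0,0,0],
    [0,0,0],
    [0,0,0],
    [0,0,0],
    [0,0,0],
    [0,0,0],
    [0,0,-5.6],
    [0,0,-5.6],
    [0,0,-5.6],
    [0,0,0]
  ],
  "fingers": [1,1,1,1,1,1,1,1,1,1,1,1,1,1]
}}

```text
t: 12.22
eef_pos: [0.4434, -0.1931, 0.1018]
ee_rot: [[0.957, 0.29, 0.0], [0.29, -0.957, 0.0], [0.001, -0.0, -1.0]]
wrist_force: [-0.1, -0.4, 0.5]
width: 0.0009
```

```bash
python3 z.py 10;python3 chk.py 10; python3 -c "
from h import *;print(bot.get_obs()['q'])"
```

```text
end [-0.2458, -0.2529, -0.259, -0.2504, -0.2525, -0.2606, -0.2624, -0.2631]
line min -0.21550000000000002 -0.21505924448677208
[ 14.65067767  30.57105389   9.07370837 116.36720419  -8.33698125
  33.65421269  46.11785386]
```

View pics/scene10z.png

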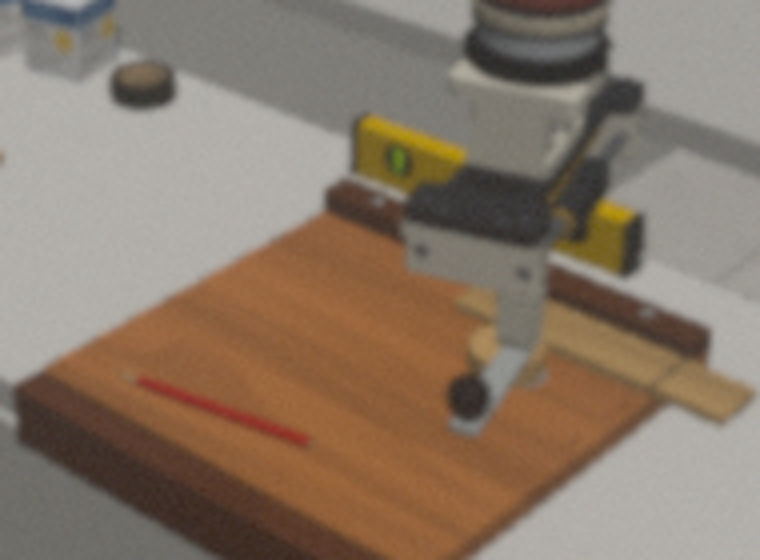

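View pics/top10z.png

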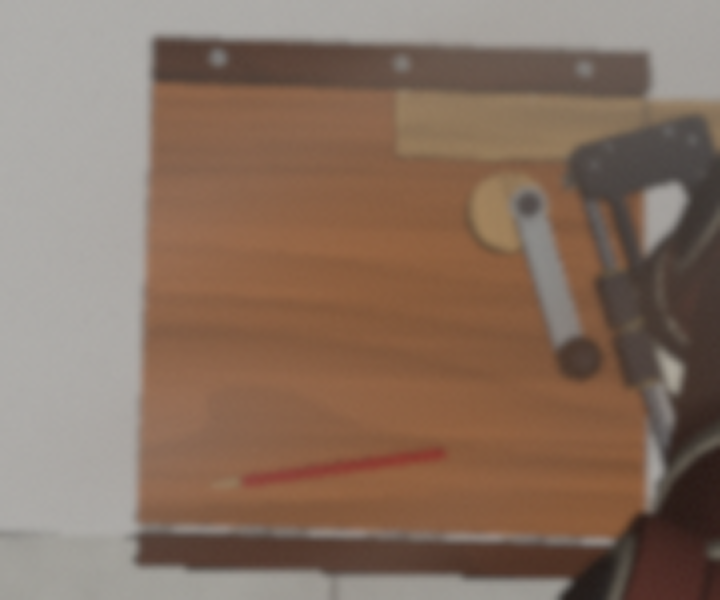

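Views show the fingers right of the knob at (580,357) in the top zoom, clear above it. The strip is unchanged along the fence. Descending to knob height and starting to push.

Request:
{"op": "play_rows", "data": {
  "slide": [
    [0,0,24],
    [0,0,24],
    [0,0,0],
    [0,-4,0],
    [0,-4,0],
    [0,0,0]
  ],
  "turn": [
    [0,0,0],
    [0,0,0],
    [0,0,0],
    [0,0,0],
    [0,0,0],
    [0,0,0]
  ],
  "fingers": [1,1,1,1,1,1]
}}

```text
t: 12.87
eef_pos: [0.4415, -0.1847, 0.0546]
ee_rot: [[0.957, 0.289, 0.001], [0.289, -0.957, -0.0], [0.001, 0.001, -1.0]]
wrist_force: [0.7, -0.3, 0.2]
width: 0.0005
```

Request:
{"op": "play_rows", "data": {
  "slide": [
    [-1.4,-8.3,0],
    [-1.4,-8.3,0],
    [-1.4,-8.3,0],
    [-1.4,-8.3,0],
    [-1.4,-8.3,0],
    [0,0,0]
  ],
  "turn": [
    [0,0,5],
    [0,0,5],
    [0,0,5],
    [0,0,5],
    [0,0,5],
    [0,0,0]
  ],
  "fingers": [1,1,1,1,1,1]
}}

```text
t: 13.37
eef_pos: [0.4303, -0.1436, 0.0547]
ee_rot: [[0.99, -0.142, 0.002], [-0.142, -0.99, 0.0], [0.002, -0.001, -1.0]]
wrist_force: [0.6, 0.6, 0.2]
width: 0.0006
```

```bash
python3 z.py 11;cat > pv.py <<'E'
from h import *
o=bot.get_obs();p=o['eef_pos'][:2]-[.5237,-.139];x=o['ee_rot'][:2,0];y=o['ee_rot'][:2,1]
print('radial',-p@x*1e3,'d',p@y*1e3,'lever(if touching, aligned) yaw',np.degrees(np.arctan2(x[1],x[0])), 'F along push',-(o['wrist_force'][:2]@y),o['wrist_force'])
E
python3 pv.py
```

```text
radial 91.91541832469566 d 19.08909793101819 lever(if touching, aligned) yaw -8.029474700466366 F along push 0.12960087477876864 [-0.14126241  0.15081128  0.31363313]
```

View pics/scene11z.png

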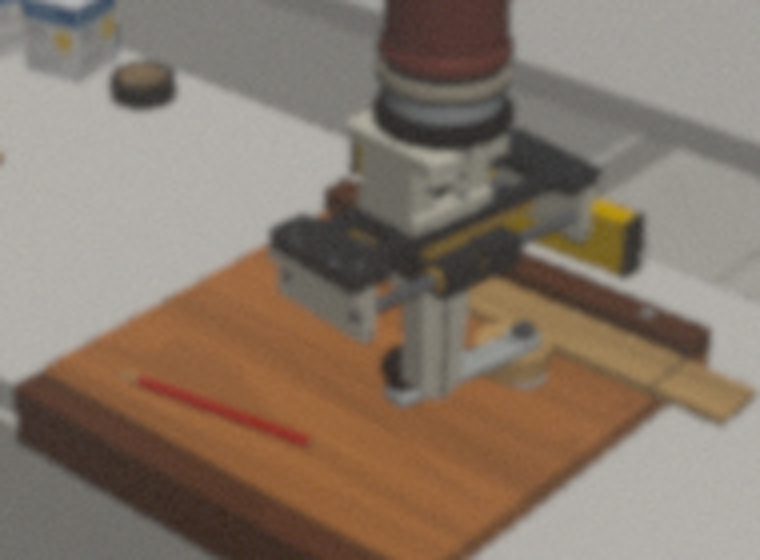

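View pics/top11z.png

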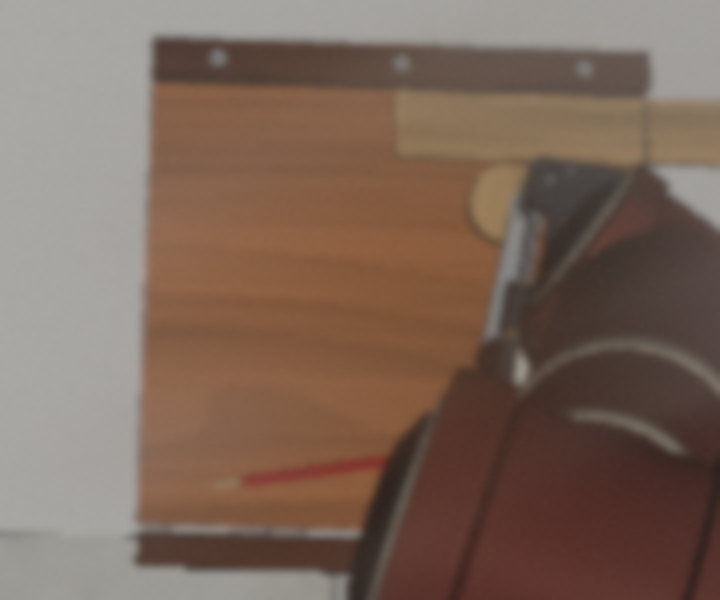

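Both views show the knob now in contact with the fingers and following: the lever has swung left of the straight-on position. The strip is unchanged. Continuing the arc to just before the clamp point.

Request:
{"op": "play_rows", "data": {
  "slide": [
    [-1.4,-8.3,0],
    [-1.4,-8.3,0],
    [-1.4,-8.3,0],
    [-1.4,-8.3,0],
    [-1.4,-8.3,0],
    [-1.4,-8.3,0],
    [-1.4,-8.3,0],
    [-1.4,-8.3,0],
    [-1.4,-8.3,0],
    [0,0,0]
  ],
  "turn": [
    [0,0,5],
    [0,0,5],
    [0,0,5],
    [0,0,5],
    [0,0,5],
    [0,0,5],
    [0,0,5],
    [0,0,5],
    [0,0,5],
    [0,0,0]
  ],
  "fingers": [1,1,1,1,1,1,1,1,1,1]
}}

```text
t: 14.3
eef_pos: [0.4543, -0.0747, 0.0539]
ee_rot: [[0.6, -0.8, 0.001], [-0.8, -0.6, -0.0], [0.001, -0.001, -1.0]]
wrist_force: [-0.9, -0.4, -0.5]
width: 0.001
```

```bash
python3 z.py 12;python3 pv.py;python3 chk.py 12
```

```text
radial 93.14771060541676 d 18.22320933705986 lever(if touching, aligned) yaw -53.01282067561478 F along push -0.3746139101390799 [ 0.28835092 -1.00549121  0.08186825]
end [-0.263, -0.2629, -0.263, -0.2632, -0.2634, -0.2634, -0.2636, -0.2637]
line min -0.21400000000000002 -0.21452343624133086
```

View pics/scene12z.png

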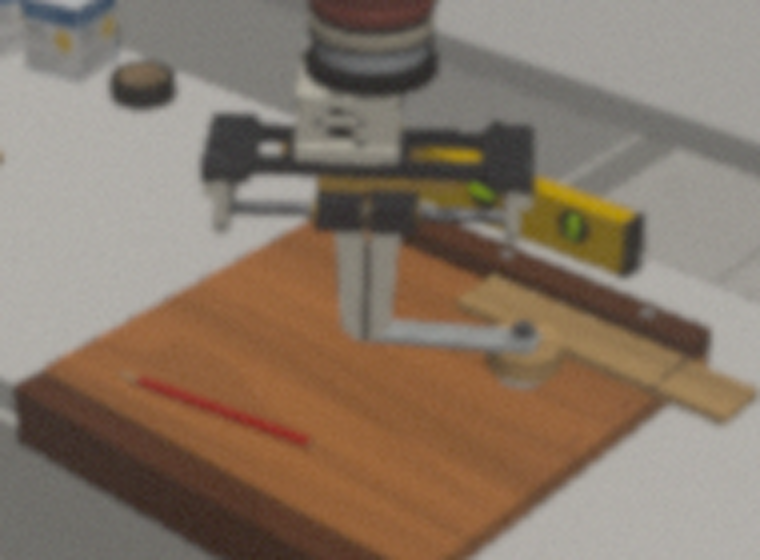

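View pics/top12z.png

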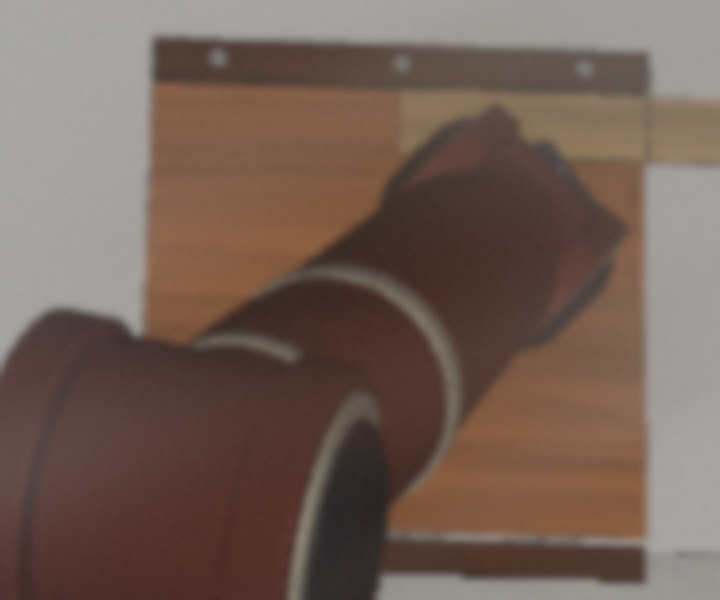

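Lever now points left and towards the robot, with the fingers behind the knob. The strip is still flush with the line on the edge. Now the squeeze, more slowly.

Request:
{"op": "play_rows", "data": {
  "slide": [
    [-0.9,-5,0],
    [-0.9,-5,0],
    [-0.9,-5,0],
    [-0.9,-5,0],
    [-0.9,-5,0],
    [-0.9,-5,0],
    [-0.9,-5,0],
    [0,0,0]
  ],
  "turn": [
    [0,0,3],
    [0,0,3],
    [0,0,3],
    [0,0,3],
    [0,0,3],
    [0,0,3],
    [0,0,3],
    [0,0,0]
  ],
  "fingers": [1,1,1,1,1,1,1,1]
}}

```text
t: 15.12
eef_pos: [0.4788, -0.0548, 0.0534]
ee_rot: [[0.271, -0.963, -0.004], [-0.963, -0.271, -0.0], [-0.001, 0.004, -1.0]]
wrist_force: [-2.1, -1.4, 1.2]
width: 0.0006
```

```bash
python3 z.py 13;python3 pv.py;python3 chk.py 13
```

```text
radial 93.33352919834 d 19.871504819900885 lever(if touching, aligned) yaw -74.1826393527427 F along push -3.392559363719564 [-2.82603486 -2.47105739  0.38272536]
end [-0.2635, -0.2636, -0.2638, -0.2638, -0.2637, -0.2636, -0.2634, -0.2635]
line min -0.21550000000000002 -0.2147624852845628
```

View pics/scene13z.png

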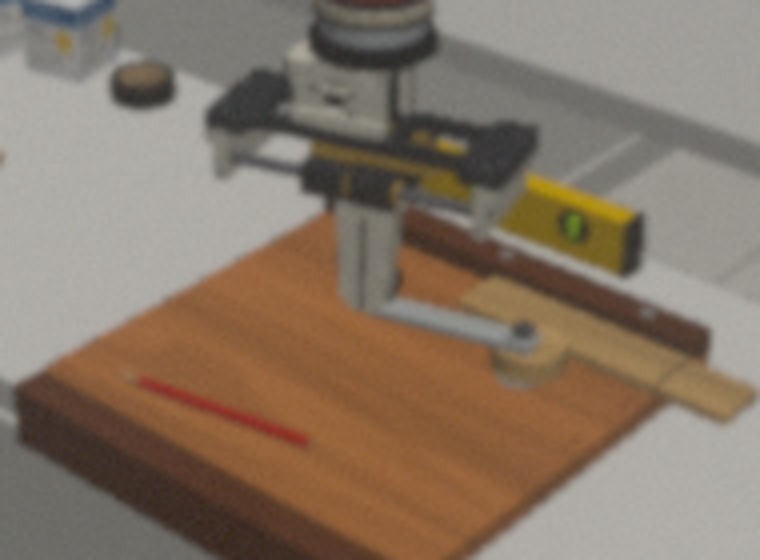

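Scene view: the lever points nearly left, the cam is touching the strip, and the push force is about 3.4 N. Continuing to the stop.

Request:
{"op": "play_rows", "data": {
  "slide": [
    [-0.9,-5,0],
    [-0.9,-5,0],
    [-0.9,-5,0],
    [-0.9,-5,0],
    [0,-1,0],
    [0,0,0],
    [0,0,0]
  ],
  "turn": [
    [0,0,3],
    [0,0,3],
    [0,0,3],
    [0,0,2],
    [0,0,0],
    [0,0,0],
    [0,0,0]
  ],
  "fingers": [1,1,1,1,1,1,1]
}}

```text
t: 15.85
eef_pos: [0.4951, -0.0474, 0.0531]
ee_rot: [[0.083, -0.997, -0.01], [-0.997, -0.083, 0.001], [-0.002, 0.01, -1.0]]
wrist_force: [-9.8, -3.7, 4.7]
width: 0.0005
```

```bash
python3 z.py 14;python3 pv.py;python3 chk.py 14
```

```text
radial 93.62382411678917 d 20.919691987589008 lever(if touching, aligned) yaw -85.27097026246398 F along push -9.35767496018079 [-9.12310422 -3.22666696  5.40466403]
end [-0.2636, -0.2636, -0.2636, -0.2637, -0.2637, -0.2636, -0.2634, -0.2637]
line min -0.21350000000000002 -0.2141990195328413
```

Request:
{"op": "play_rows", "data": {
  "slide": [
    [0,-1.5,0],
    [0,-1.5,0],
    [0,0,0],
    [0,0,0]
  ],
  "turn": [
    [0,0,0],
    [0,0,0],
    [0,0,0],
    [0,0,0]
  ],
  "fingers": [1,1,1,1]
}}

```text
t: 16.33
eef_pos: [0.4952, -0.0474, 0.053]
ee_rot: [[0.082, -0.997, -0.015], [-0.997, -0.082, 0.002], [-0.003, 0.015, -1.0]]
wrist_force: [-14.2, -3.0, 9.3]
width: 0.0004
```

At the stop: the force rose to 14 N with no motion. I back straight off and rise clear.

Request:
{"op": "play_rows", "data": {
  "slide": [
    [0,5,0],
    [0,10,0],
    [0,8,0],
    [0,0,-30],
    [0,0,-40],
    [0,0,-40],
    [-40,0,-20],
    [-40,0,0],
    [-40,0,0],
    [-40,0,0],
    [-40,0,0],
    [0,0,0],
    [0,0,0]
  ],
  "turn": [
    [0,0,0],
    [0,0,0],
    [0,0,0],
    [0,0,0],
    [0,0,0],
    [0,0,0],
    [0,0,-7],
    [0,0,-7],
    [0,0,-7],
    [0,0,-7],
    [0,0,-7],
    [0,0,0],
    [0,0,0]
  ],
  "fingers": [1,1,1,1,1,1,1,1,1,1,1,1,1]
}}

```text
t: 17.42
eef_pos: [0.4167, 0.1388, 0.1824]
ee_rot: [[0.645, -0.764, 0.0], [-0.764, -0.645, 0.002], [-0.002, -0.002, -1.0]]
wrist_force: [0.0, -2.4, -0.6]
width: 0.0005
```

```bash
python3 z.py 15;python3 chk.py 15; python3 line.py 6 .565,.57,.575,.58,.585 -.195 -.232|head -1
python3 - <<'E'
from h import *
# differences with the first picture, away from the worked area
for n in('top','scene'):
    a=cv2.imread(f'pics/{n}0.png');b=cv2.imread(f'pics/{n}15.png');d=(cv2.GaussianBlur(cv2.absdiff(a,b),(5,5),0).max(2)>25).astype('uint8')
    for r in cv2.connectedComponentsWithStats(d)[2][1:]:
        if r[4]>15: print(n,r)
E
```

```text
end [-0.2636, -0.2636, -0.2638, -0.2637, -0.2638, -0.2635, -0.2634, -0.2635]
line min -0.21350000000000002 -0.21415725103852198
line y [-0.2147 -0.2147 -0.2149 -0.2142 -0.2142]
top [371 213  59  29 808]
top [431 215  21  16 305]
top [  115   223   210   257 20748]
top [356 237  43  11 363]
top [402 246  19  40 309]
top [   0  388   40   54 1385]
top [  0 458  16  12  99]
top [  0 468  15  12 106]
top [337 468  16  12 110]
top [363 470  13  10  76]
top [324 472   5   6  23]
scene [   45     0   260   234 24504]
scene [129 117   9  34  74]
scene [ 70 145   6   5  21]
scene [ 80 153   5  15  52]
scene [260 183  14  15 157]
scene [171 228   5   7  26]
scene [107 234   4   5  16]
scene [171 237  13  45 316]
scene [103 241   4   5  16]
scene [292 240  28  16 264]
scene [164 245   6  15  28]
scene [103 250  20  72 602]
scene [ 343  252   97   47 1328]
scene [182 271   7  37 150]
scene [129 295  13  10  59]
```

View pics/scene15z.png

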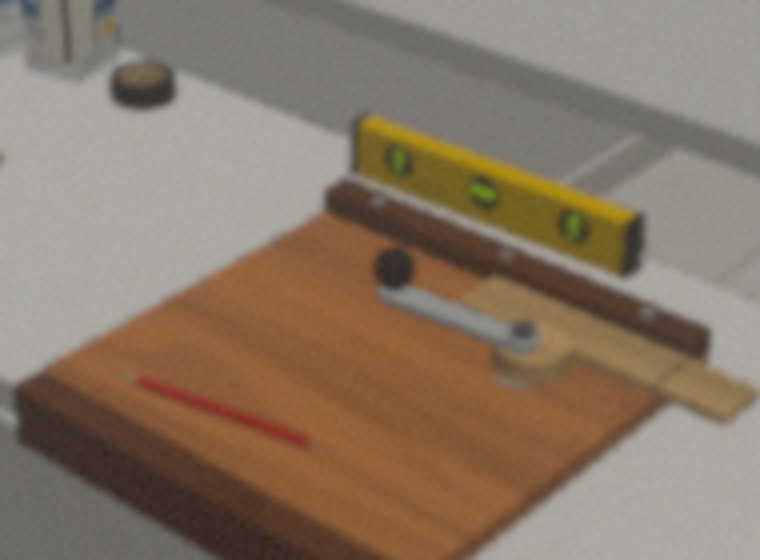

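View pics/top15z.png

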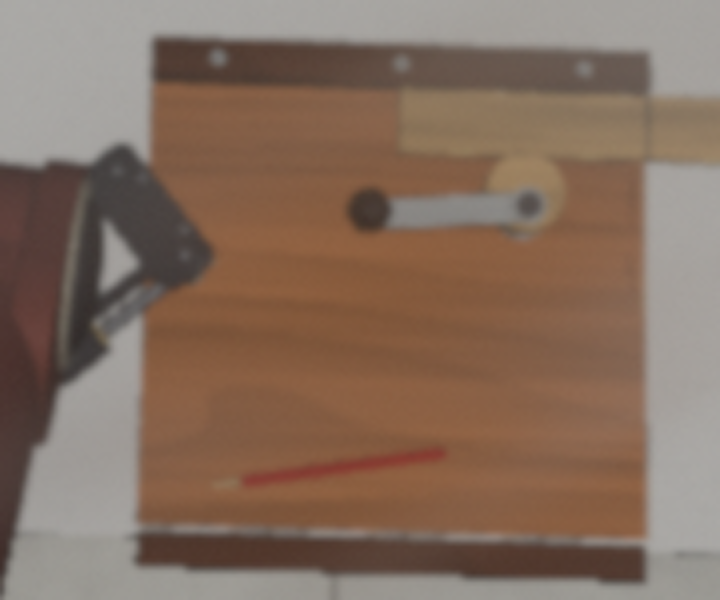

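Top view: the lever points left (knob at (369,209), pivot at (529,205)), the cam presses on the strip, and the strip is flush with its line on the board's edge. Pencil and level are unmoved. Last numeric check on the lever, then hand in.

Run:
```python
from h import *
t=snap('top');s=snap('scene')
k=tri(t,[[369/4+269.6,209/4+189.6]],s,[[395/4+249.6,270/4+189.6]])[0];print('knob',k)
a=np.arctan2(k[1]+.139,k[0]-.5237);print('lever',3.758-a)
e=onplane(t,np.array([[402,90],[640,97],[402,152],[640,160]])/4-.375+[270,190],.026);print(e)
from rig import sign_off
print(sign_off())
```

```text
knob [ 0.51770031 -0.04481934  0.05980447  0.0007648 ]
lever 2.1235855697515613
[[ 0.59679756 -0.06623224  0.026     ]
 [ 0.59695991 -0.21007103  0.026     ]
 [ 0.55860304 -0.06673395  0.026     ]
 [ 0.55816187 -0.20981921  0.026     ]]
the job is handed in; nothing more can be done
None
```

I pushed the strip flat against the fence, then along it until the pencil line reached the sawing edge. I then swung the lever left to its stop with the shut fingers, backed off and handed the job in at about 17.5 s of robot time.

What the last checks showed:
- **Strip on the fence:** its far edge measured x = 0.597 m at both points checked, which is where the fence face measured.
- **Pencil line:** it measured y = -0.2136 to -0.2149 m, depending on the method, against the board edge at -0.2136 m. The methods disagree by about 1 mm, so the line is on the edge to roughly 1 mm.
- **Lever:** it measured 2.12 rad against the 2.1 rad end stop. Pushing up to 14 N moved it no further.
- **Bystanders:** the pencil and the level are where they started. A before/after picture comparison showed changes only around the strip, the lever and the arm. The saw and the long offcut were partly hidden by the arm in the last top view, so I did not see them clearly there.

No check failed.

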